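Start the collar nut on the strap clamp's stud

TASK

Put the collar nut, collar down, on the stud of the strap clamp and, pressing only lightly, turn it backwards (anticlockwise) until you feel it climb to the end of the thread and drop in. Then wind it on clockwise until the strap is pressed down onto the gear, just finger-tight, and let go. Leave the piston, the spanner and the ignition coil where they are.

Things in the scene. Friction and masses are not known exactly. Their poses are not given: they have to be found in the camera images.
- nut: Loose steel collar nut, 0.26 to 0.41 kg, 40 mm tall, standing collar down on the bench: round collar 58 mm wide, 8 mm thick, above it a hexagon 46 mm across flats (flats 26 mm wide) from 8 to 40 mm. Origin: centre of the collar's underside; z up along the axis; x is square to one pair of flats (flats face 0, 60, 120 ... degrees from x).
- nut_thread (a point): On the nut's axis, 6.5 mm above the underside, where its thread begins (below it the mouth is plain, 33 mm wide). Coarse three-start right-hand round thread, pitch 8 mm, lead 24 mm: clockwise from above it goes down 3.8 mm a radian. Axial play about 1.4 mm, radial play 1 mm. Axes as the nut's.
- fixture: Grey plate, 130 x 200 x 22 mm, screwed to the bench, that carries the strap clamp: upright stud, heel block (-y end), the gear being clamped (+y end), the strap along y above them. Origin: under the stud's axis at bench level; z up.
- stud_top (a point): Centre of the flat top of the fixed stud, 88.7 mm above the bench; axes as the fixture's. Bare chamfered point, 16 mm wide at the top, 21 mm below; from 6 mm below the top the matching thread, 29 mm over the ridges. Its three thread ends are 120 degrees apart; how they are turned about the axis differs every time and no pose tells it.
- thread_end (a point): On the stud's axis 12.7 mm below its top: where the nut's underside is when its thread stands on the stud's thread ends. Set down, the nut rests on sloping ridges 0 to 8 mm below this point, by its angle. Eased anticlockwise with 3 to 8 N down it climbs 3.8 mm a radian up to this point and within 0.3 rad more drops 8 mm; at most a third of a turn in all.
- strap: Steel clamp strap, 64 mm wide, 136 mm long, 16 mm thick, slotted for the stud, held 3 mm clear of the gear by a coil spring round the stud; it only moves up and down. Origin: on the stud's axis at its underside. Its top is 27.7 mm below the stud's top when up, 30.7 mm when down.
- strap_travel (a joint): How far the strap is pressed down, in m: 0 = up on its spring, 0.003 = down on the gear, where it stops firmly. The spring takes 5 to 8 N. Clockwise from the drop the nut meets the strap after 2.1 to 2.6 rad and has it down 0.8 rad later; 0.25 rad more would overtighten it (60 N). The torque rises from about 0.1 to over 0.25 N m at the stop. The thread holds where it is left.
- piston: Bystander: small engine piston, 48 mm wide and tall, standing on the bench right of the nut. Origin under its middle.
- spanner_13: Bystander: combination spanner, 196 mm long, lying left of the fixture. Origin under its middle.
- ignition_coil: Bystander: black ignition coil block, 64 x 75 mm, 40 mm tall, standing behind the work. Origin under its middle.
There are look-alikes about, which are no part of the job. Leave any orange or pink look-alike of the nut alone.

How it is judged (in metres and radians):
On the way, in this order (a step that is already met when the one before it is completed fails the run):
1. the nut sits level on the stud and has been backed off up to the end of the thread (underside 11 to 15 mm below the stud's top, touching it) (horizontal distance between nut and stud_top below 0.003 m and angle between nut's own z axis and vertical below 0.1 rad and z of nut in the frame of stud_top between -0.015 and -0.011 m and contact force between nut and fixture above 0.3 N), for 0.1 s.
2. the nut has dropped into the thread, level (underside 17.7 to 22.2 mm below the stud's top) (horizontal distance between nut and stud_top below 0.003 m and angle between nut's own z axis and vertical below 0.1 rad and z of nut in the frame of stud_top between -0.0222 and -0.0177 m), for 0.1 s.
At the end, for the whole second after the job is handed in: The nut is screwed on level and centred on the stud (within 3 mm, 6 degrees), it holds the strap down by at least 2.2 of its 3 mm, it is at rest and let go (horizontal distance between nut and stud_top below 0.003 m and angle between nut's own z axis and vertical below 0.1 rad and z of nut in the frame of stud_top below -0.0285 m and value of joint strap_travel above 0.0022 m and linear speed of nut below 0.01 m/s and contact force between the fingers and nut below 0.1 N); the robot touches nothing.
It fails at once if the nut is forced: pressed on the stud with more than 30 N while the strap is still up (contact force between nut and fixture above 30 N and value of joint strap_travel below 0.0003 m).
It fails at once if the nut is overtightened or rammed: more than 60 N on the strap (contact force between nut and strap above 60 N).
It fails at once if a bystander is shifted by more than 20 mm (distance of any of piston, spanner_13, ignition_coil from where it was at the start of the episode above 0.02 m).
It also fails if it takes over 72 s, if anything falls off the work surface, if the arm or the gripper's body presses on something with over 40 N, if the wrist force passes 120 N, or if a joint passes its speed limit or range.

ROBOT

A 6-joint arm with a two-finger parallel gripper is mounted at the origin on a cart in front of the work surface, level with it; the furniture and walls round the work are solid. World frame = base frame: x ahead of the robot, y to its left, z up, the work surface at z = 0. Lengths are in mm, angles in rad, forces in N, time in s.
With the tool pointing down it reaches from about 350 to 975 mm from the base axis. Payload 7.1 kg.
Tool frame: the origin (TCP) lies midway between the tips of the shut fingers; the grasp point (between the pads) lies 19 mm behind it (ctrl.grasp_offset is the distance from the TCP to the grasp point, in mm); z points along the fingers, y is the line along which they close (so a half turn about z gives the same grasp; the last joint's range is limited). The gripper opens to 88 mm and grips with 3 to 60 N. Pads are 20 mm wide; open, the fingers measure 115 mm over their backs; the gripper's body (75 mm by 178 mm) begins 61 mm behind the grasp point.
Start: joints at [-1.224, 0.423, 1.63, -0, 1.089, -0.019], TCP at [223.577, -583.625, 222.675] pointing down, gripper open.
Joint ranges: [-3, 3], [-0.9, 2.11], [0.09, 2.58], [-1.31, 4.45], [0.11, 2.69], [-2.54, 2.54]. Speed limits (rad/s): [2.39, 2.39, 3.01, 3.14, 3.14, 3.14].

INTERFACE

Orientations are given as a rotation vector (axis times angle).
In Python, from workcell import ctrl gives the robot as it stands. The module is installed in compiled form; this text tells all that it offers.
- The arm moves only by the tool servo_tool, never from a script. Its argument "rows" is a list of rows, each a list of 7 numbers: the turn, a rotation vector about the tool's x, y, z as a fraction of full scale, then the shift along the tool's x, y, z as a fraction of full scale, then the finger opening in mm, from 0 to 87.8. A call has 1 to 10 rows; each row is the pose to reach, as a shift and turn from the pose commanded when the call began, along the tool's axes at that moment; what a row does not reach only later rows make up. Full scale, the value 1, is 20 cm for a shift and 1.5 rad for a turn. A row lasts 1/8 s, in which the tool goes at most 62.5 mm and 10.7 degrees, less where a joint would pass 70% of its speed; a pose out of reach is approached as far as the arm can. A call with a number of a shift or a turn outside -1 to 1 is refused whole. A call with a gripper value outside its range is refused whole. The fingers move at their own pace and stop on an object; the grip force is fixed at half the most. Time passes only in rows, so rows that repeat a pose let the fingers close. It gives the time, the measured TCP pose, the force, the opening and the grip force at its end, in the units of the state.
- ctrl.get_obs(): the state, without advancing time (a new reading comes with each control period).
- ctrl.get_image(name): name is "scene" or "top" or "wrist"; returns (picture, depth): 480x640x3 uint8, red, green, blue; 480x640 float32, mm along the optical axis (not along the pixel's ray), 0 where there is no reading.
- ctrl.camera_info(name): a dict with "intrinsics" (3x3 intrinsics, pixels), "R" (3x3) and "t" (3): a world point X has camera coordinates R X + t. Camera axes: x right, y down, z forward; pixel columns grow to the right and rows downward; lengths in mm; the calibration is good to about 2 mm. A picture is of the moment at which its call begins: read the wrist's pose just before it. camera_info takes no time and is no camera call; for the wrist camera it gives the pose at the moment of the call.
- ctrl.close_job(): hands the job in; it is judged then, once.
The state is a dict: "t": time; "qpos": joint angles; "qvel": joint speeds; "joint_torque": joint torques, N m; "ee_pos": TCP position; "orientation": TCP orientation; "ft_force": force on the tool from outside, world axes, zero at the start; "moment": the same for the moment, N m; "width": finger opening in mm; "grasp_force": force on a finger pad.
Only numpy, scipy, OpenCV 4.12 (cv2) and the standard library are available. Lean on these libraries where they do the work, as an engineer would, in place of code of your own. Each camera call takes 0.05 s, during which the arm holds its last target. There are 200 camera calls.

## Working session

There is one attempt and no reset: what is moved stays moved. The work goes in short steps, Python scripts to look and compute and a tool call to move; the robot and the scene stay as the last step left them, time stands still between calls to the robot, and variables do not carry over. Pictures are saved under pics/ and viewed, at most 10 in all, crops included, and the job is handed in when it is done.

Besides the shell and the picture viewer there is one more tool, called after "Emit:" by a JSON object that holds its "fn" and its "kwargs", one argument or row to a line. servo_tool: Moves the arm, as the interface text tells. Its arguments: {"type":"object","properties":{"rows":{"type":"array","items":{"type":"array","items":{"type":"number"}}}},"required":["rows"]}

```bash
mkdir -p pics
python3 - <<'E'
from workcell import ctrl
import cv2,numpy as np
o=ctrl.get_obs();print(o)
for n in("scene","top"):
    p,d=ctrl.get_image(n);cv2.imwrite(f"pics/{n}0.png",p[...,::-1]);np.savez(f"/tmp/{n}0.npz",p=p,d=d)
    c=ctrl.camera_info(n);print(n,c)
E
```

```text
{'t': 0.0, 'qpos': array([-1.22396079e+00,  4.23840135e-01,  1.63069278e+00, -1.24035494e-05,
        1.08861862e+00, -1.90125407e-02]), 'qvel': array([ 0.00118131,  0.00129424,  0.00064034, -0.00018866, -0.00172987,
        0.00129591]), 'joint_torque': array([-8.19563229e-04, -5.44625759e+01, -2.73667306e+01,  6.42346242e-02,
        2.26948113e-02, -1.37462407e-04]), 'ee_pos': array([ 223.40909522, -583.09938635,  221.90105993]), 'orientation': array([-3.08766609e+00, -5.71202753e-01,  4.16390629e-04]), 'ft_force': array([-0.38094529, -1.05889816, -0.027076  ]), 'moment': array([-0.00418735,  0.0181899 ,  0.00754187]), 'grasp_force': 0.0, 'width': 88.20690791514558}
scene {'intrinsics': array([[460.27632499,   0.        , 320.90206766],
       [  0.        , 460.27632499, 245.42055034],
       [  0.        ,   0.        ,   1.        ]]), 'R': array([[-0.76361045, -0.64567536, -0.00155533],
       [-0.45155121,  0.53574748, -0.71349572],
       [ 0.46151987, -0.54413047, -0.70065787]]), 't': array([ 419.39835565,  337.30650063, 1101.49040957])}
top {'intrinsics': array([[538.6801826 ,   0.        , 309.43820529],
       [  0.        , 538.6801826 , 235.30501181],
       [  0.        ,   0.        ,   1.        ]]), 'R': array([[-0.00402575, -0.99972936, -0.02291285],
       [-0.99004015,  0.00720917, -0.14060063],
       [ 0.14072776,  0.02211862, -0.98980122]]), 't': array([ -10.18659895,  614.05285264, 1326.38519007])}
```

View pics/top0.png

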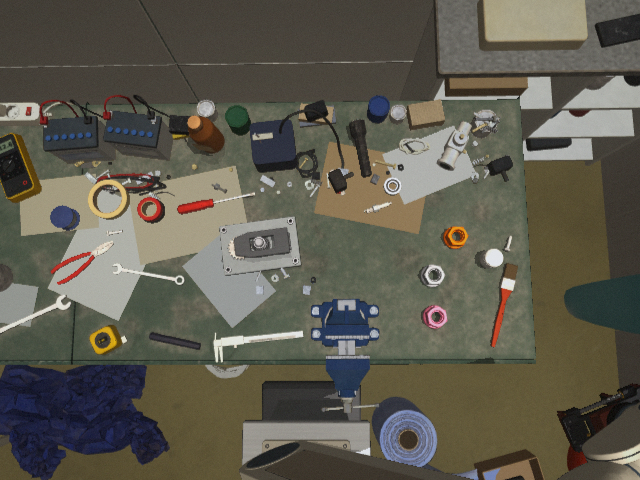

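View pics/scene0.png

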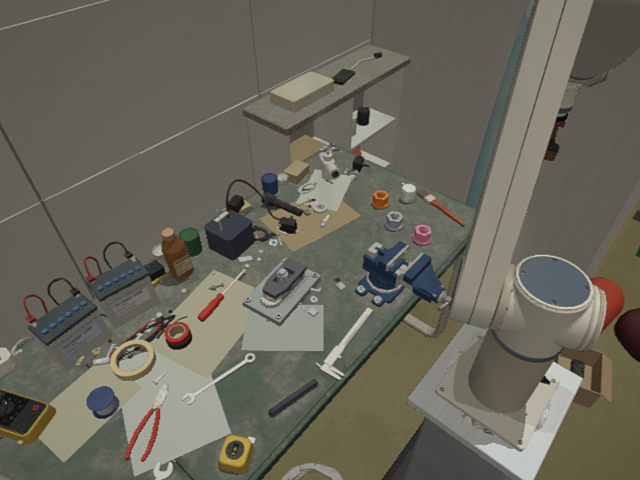

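Top view: the candidate nuts are steel at (432,275), orange at (456,237) and pink at (435,317). The white ring at (392,186) is flat, so it's out. The steel one fits, with the white piston right of it at (491,258). The fixture is at (260,245), with the stud at about (260,242).

```bash
cat > h.py <<'E'
from workcell import ctrl
import cv2,numpy as np
from scipy.spatial.transform import Rotation as Ro
def ray(c,u,v,z):
    K,R,t=c["intrinsics"],c["R"],c["t"]
    C=-R.T@t; d=R.T@np.linalg.inv(K)@np.array([u,v,1.]); return C+d*(z-C[2])/d[2]
def cloud(c,d):
    K,R,t=c["intrinsics"],c["R"],c["t"]
    v,u=np.mgrid[:480,:640]; x=np.stack([(u-K[0,2])/K[0,0]*d,(v-K[1,2])/K[1,1]*d,d],-1)
    return (x-t)@R
def proj(c,X):
    x=c["R"]@X+c["t"]; x=c["intrinsics"]@x; return x[:2]/x[2]
def tool(o,dw):   # world shift mm -> tool axes fractions
    return Ro.from_rotvec(o["orientation"]).inv().apply(dw)/200
E
python3 - <<'E'
from h import *
a=np.load("/tmp/top0.npz");c=ctrl.camera_info("top");P=cloud(c,a["d"]);p=a["p"]
for (u,v,r) in((432,275,16),(260,243,45)):
    Q=P[v-r:v+r,u-r:u+r].reshape(-1,3)
    for lo,hi in((15,24),(33,44),(55,66),(80,95)):
        m=(Q[:,2]>lo)&(Q[:,2]<hi)
        if m.sum()>5: q=Q[m];print(u,lo,m.sum(),q.min(0).round(1),q.max(0).round(1),((q.min(0)+q.max(0))/2).round(1),q.mean(0).round(1))
# fixture plate rotation
m=((P[...,2]>15)&(P[...,2]<95)).astype(np.uint8); m[:200]=0;m[290:]=0;m[:,:210]=0;m[:,310:]=0
pts=P[m>0][:,:2].astype(np.float32);print(cv2.minAreaRect(pts))
x=np.hstack([cv2.resize(p[v-28:v+28,u-35:u+35],(400,320),interpolation=cv2.INTER_CUBIC) for u,v in((432,275),(260,243))])
cv2.imwrite("pics/crop.png",x[...,::-1])
E
```

```text
432 15 20 [ 489.9 -341.1   15.3] [ 533.2 -299.6   23.9] [ 511.6 -320.3   19.6] [ 510.9 -321.2   18.9]
432 33 179 [ 491.4 -351.6   33.1] [ 534.7 -300.8   43.9] [ 513.1 -326.2   38.5] [ 513.4 -326.1   39.3]
260 15 1850 [484.8  11.3  15. ] [718.6 231.6  24. ] [601.7 121.4  19.5] [589.1 116.7  20.7]
260 33 134 [557.3  23.6  33. ] [658.1 209.1  43.9] [607.7 116.4  38.5] [588.7 142.6  37.1]
260 55 959 [558.   37.3  55. ] [633.5 176.2  66. ] [595.8 106.7  60.5] [592.7 104.3  60.7]
260 80 78 [579.8  97.9  80.2] [605.5 125.2  93.9] [592.6 111.5  87. ] [592.8 111.1  86.3]
((595.4315185546875, 124.34232330322266), (265.50048828125, 215.63282775878906), 8.110758781433105)
```

View pics/crop.png

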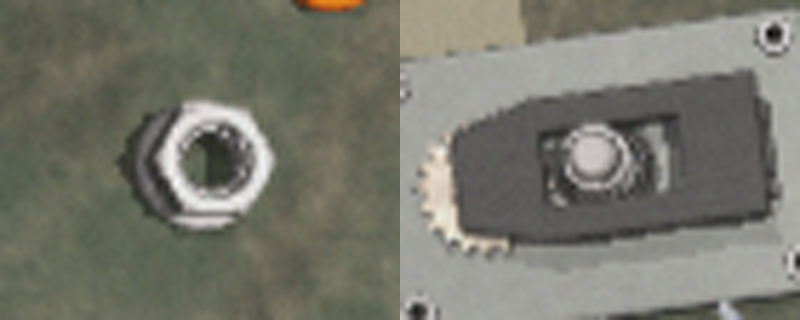

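The enlarged crop confirms the steel hexagon on a round collar, about 43-51 mm across at z≈39. The stud top is at z≈87, beside the strap, and also matches. I'll work out the first move now.

Run:
```python
from h import *
c=ctrl.camera_info("top");print(ray(c,434.8,274.6,40),ray(c,260+(596/400-1)*70-35,243-28+152/320*56,88.7))
o=ctrl.get_obs();R=Ro.from_rotvec(o["orientation"]).as_matrix();print(R.round(3))
w=ctrl.camera_info("wrist");C=-w["R"].T@w["t"];print("cam in tool",R.T@(C-o["ee_pos"]),(w["R"]@R).round(3),w["intrinsics"])
print(tool(o,np.array([513,-325,150])-o["ee_pos"]))
```

```text
[ 512.57030423 -327.81750989   40.        ] [592.79224473 108.69541182  88.7       ]
[[ 0.934  0.358 -0.   ]
 [ 0.358 -0.934  0.001]
 [ 0.    -0.001 -1.   ]]
cam in tool [  79.05766185   -0.62387976 -161.72255585] [[ 0.001  1.    -0.001]
 [-0.959  0.    -0.284]
 [-0.284  0.001  0.959]] [[337.1685813    0.         314.89981597]
 [  0.         337.1685813  242.70191678]
 [  0.           0.           1.        ]]
[ 1.81379066 -0.68706546  0.36095051]
```

Emit:
{"fn": "servo_tool", "kwargs": {
  "rows": [
    [0, 0, 0, 0.25, -0.1, 0, 87],
    [0, 0, 0, 0.5, -0.2, 0, 87],
    [0, 0, 0, 0.75, -0.3, 0, 87],
    [0, 0, 0, 0.95, -0.35, 0, 87]
  ]
}}

```text
t: 0.6
ee_pos: [377.0, -448.4, 222.4]
orientation: [-3.088, -0.572, 0.001]
ft_force: [1.7, -0.4, -0.0]
width: 87.2
grasp_force: 0.0
```

Emit:
{"fn": "servo_tool", "kwargs": {
  "rows": [
    [0, 0, 0, 0.25, -0.1, 0.05, 87],
    [0, 0, 0, 0.5, -0.2, 0.1, 87],
    [0, 0, 0, 0.75, -0.3, 0.15, 87],
    [0, 0, 0, 0.86, -0.34, 0.16, 87],
    [0, 0, 0, 0.86, -0.34, 0.16, 87]
  ]
}}

```text
t: 1.23
ee_pos: [513.1, -323.8, 190.0]
orientation: [-3.088, -0.576, 0.001]
ft_force: [-0.3, 0.3, 0.0]
width: 87.4
grasp_force: 0.0
```

Run:
```python
from h import *
o=ctrl.get_obs();w=ctrl.camera_info("wrist");p,d=ctrl.get_image("wrist")
print(o["t"],o["ee_pos"],o["orientation"],o["qpos"])
cv2.imwrite("pics/w1.png",p[...,::-1]);np.savez("/tmp/w1.npz",p=p,d=d,K=w["intrinsics"],R=w["R"],t=w["t"])
print(proj(w,np.array([512.6,-327.8,40])))
```

```text
1.225 [ 513.05957505 -323.82906253  190.02767353] [-3.08762522e+00 -5.75605508e-01  1.14410471e-03] [-5.82666672e-01  4.35125565e-01  1.69600290e+00  5.95650621e-05
  1.01152469e+00  6.19482654e-01]
[319.00751322 231.15498566]
```

View pics/w1.png

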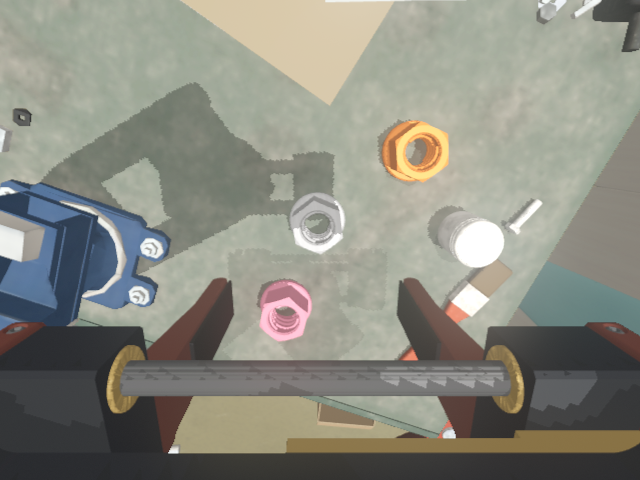

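The wrist picture shows the steel nut at (318,223) between the orange one (416,152) and the pink one (285,310), with the piston at (472,238). Next I'll get the hexagon's centre and angle from the points of its top face.

```bash
cat > hx.py <<'E'
from h import *
def hexfit(P,m,z0):
    q=P[m]; h=cv2.convexHull(q[:,:2].astype(np.float32))[:,0]
    best=[]
    for a in np.radians(np.arange(0,60,1)):
        ds=[];ce=[]
        for k in range(3):
            n=np.array([np.cos(a+k*np.pi/3),np.sin(a+k*np.pi/3)]);s=h@n;ds.append(np.ptp(s));ce.append((n,(s.max()+s.min())/2))
        best.append((sum(ds),np.degrees(a),ds,np.linalg.lstsq(np.array([x[0] for x in ce]),np.array([x[1] for x in ce]),rcond=None)[0]))
    return min(best,key=lambda x:x[0])
E
python3 - <<'E'
from hx import *
a=np.load("/tmp/w1.npz");c=dict(intrinsics=a["K"],R=a["R"],t=a["t"]);P=cloud(c,a["d"])
n=P[...,2];m=np.zeros(n.shape,bool);m[185:262,280:358]=1
print(np.histogram(n[m],bins=range(-4,50,4)))
for lo,hi in((37,44),(38,43),(36,45)):
    k=m&(n>lo)&(n<hi);print(k.sum(),n[k].mean(),hexfit(P,k,40),P[k].mean(0))
o=ctrl.get_obs();R=Ro.from_rotvec(o["orientation"]).as_matrix();print("tool y deg",np.degrees(np.arctan2(R[1,1],R[0,1])))
E
```

```text
(array([3342,  439,  328,  145,   49,   62,   61,   56,  141,  179,  935,
        246,    0]), array([-4,  0,  4,  8, 12, 16, 20, 24, 28, 32, 36, 40, 44, 48]))
1138 39.29476046515277 (np.float64(138.65991655671968), np.float64(58.00000000000001), [np.float64(46.329518474932684), np.float64(45.88532683356283), np.float64(46.44507124822417)], array([ 514.74094828, -324.50676843])) [ 515.42811642 -324.16211158   39.29476047]
1037 39.460106707101794 (np.float64(138.64653178449265), np.float64(58.00000000000001), [np.float64(46.32908026582402), np.float64(45.88532683356283), np.float64(46.432124685105805)], array([ 514.73655798, -324.50674169])) [ 515.48031971 -324.27193348   39.46010671]
1181 39.19195704197379 (np.float64(138.65991655671968), np.float64(58.00000000000001), [np.float64(46.329518474932684), np.float64(45.88532683356283), np.float64(46.44507124822417)], array([ 514.74094828, -324.50676843])) [ 515.43850367 -324.1945743    39.19195704]
tool y deg -68.94960659315674
```

The fit gives 46.3, 45.9 and 46.4 mm across flats with the top at z=39.4, against 46 and 40 mm expected. The centre is (514.7,-324.5) with flats at -62°. I'll turn the tool +7° in world and descend so the tips sit just above the collar.

Emit:
{"fn": "servo_tool", "kwargs": {
  "rows": [
    [0, 0, -0.08, 0.007, 0.006, 0.2, 87],
    [0, 0, -0.08, 0.007, 0.006, 0.45, 87],
    [0, 0, -0.08, 0.007, 0.006, 0.7, 87],
    [0, 0, -0.08, 0.007, 0.006, 0.82, 87],
    [0, 0, -0.08, 0.007, 0.006, 0.885, 87],
    [0, 0, -0.08, 0.007, 0.006, 0.885, 87]
  ]
}}

```text
t: 2.02
ee_pos: [513.3, -326.4, 13.4]
orientation: [-3.049, -0.754, 0.001]
ft_force: [0.0, -0.8, 0.1]
width: 86.6
grasp_force: 0.0
```

Emit:
{"fn": "servo_tool", "kwargs": {
  "rows": [
    [0, 0, 0, 0, 0, 0, 40],
    [0, 0, 0, 0, 0, 0, 40],
    [0, 0, 0, 0, 0, 0, 40],
    [0, 0, 0, 0, 0, 0, 40],
    [0, 0, 0, 0, 0, 0, 40],
    [0, 0, 0, 0, 0, 0, 40]
  ]
}}

```text
t: 2.78
ee_pos: [514.1, -325.8, 13.9]
orientation: [3.049, 0.756, 0.0]
ft_force: [-1.1, 1.2, 4.3]
width: 45.9
grasp_force: 30.0
```

Emit:
{"fn": "servo_tool", "kwargs": {
  "rows": [
    [0, 0, 0, 0, 0, -0.15, 40],
    [0, 0, 0, 0, 0, -0.4, 40],
    [0, 0, 0, 0, 0, -0.65, 40],
    [0, 0, -0.1, 0.15, -0.2, -0.77, 40],
    [0, 0, -0.2, 0.35, -0.45, -0.77, 40],
    [0, 0, -0.3, 0.55, -0.7, -0.77, 40],
    [0, 0, -0.4, 0.68, -0.87, -0.77, 40],
    [0, 0, -0.5, 0.68, -0.87, -0.77, 40],
    [0, 0, -0.6, 0.68, -0.87, -0.77, 40],
    [0, 0, -0.6, 0.68, -0.87, -0.77, 40]
  ]
}}

```text
t: 4.03
ee_pos: [552.4, -108.2, 166.9]
orientation: [-2.417, -2.005, 0.001]
ft_force: [-0.0, 0.3, -4.1]
width: 45.8
grasp_force: 30.0
```

Run:
```python
from h import *
o=ctrl.get_obs();print(o["t"],o["ee_pos"],o["orientation"],o["qpos"],o["ft_force"],o["moment"],o["width"],o["grasp_force"])
print(tool(o,np.array([612,43,165])-o["ee_pos"]))
R=Ro.from_rotvec(o["orientation"]).as_matrix();print("tool y deg",np.degrees(np.arctan2(R[1,1],R[0,1])))
```

```text
4.025 [ 552.39799773 -108.16689553  166.93674338] [-2.41717297e+00 -2.00476817e+00  1.47422963e-03] [-2.14522312e-01  4.05525872e-01  1.80967833e+00  2.97182869e-05
  9.27942616e-01 -2.85515587e-02] [-0.01321609  0.30203175 -4.11327137] [-0.02419532 -0.09342798  0.03353085] 45.81779771867769 29.9539053440094
[0.79790611 0.15311788 0.00950031]
tool y deg -10.656358082237775
```

Emit:
{"fn": "servo_tool", "kwargs": {
  "rows": [
    [0, 0, -0.1, 0.25, 0.05, 0.0, 40],
    [0, 0, -0.2, 0.5, 0.1, 0.01, 40],
    [0, 0, -0.31, 0.75, 0.15, 0.01, 40],
    [0, 0, -0.31, 0.8, 0.153, 0.01, 40],
    [0, 0, -0.31, 0.8, 0.153, 0.01, 40],
    [0, 0, -0.31, 0.8, 0.153, 0.01, 40]
  ]
}}

```text
t: 4.78
ee_pos: [611.8, 41.8, 165.4]
orientation: [-1.893, -2.507, 0.002]
ft_force: [-0.6, 0.2, -5.8]
width: 46.0
grasp_force: 30.0
```

Run:
```python
from h import *
o=ctrl.get_obs();w=ctrl.camera_info("wrist");p,d=ctrl.get_image("wrist")
print(o["t"],o["ee_pos"],o["orientation"],o["qpos"])
cv2.imwrite("pics/w2.png",p[...,::-1]);np.savez("/tmp/w2.npz",p=p,d=d,K=w["intrinsics"],R=w["R"],t=w["t"],e=o["ee_pos"],r=o["orientation"])
print(proj(w,np.array([592.8,109.,88.7])))
P=cloud(w,d);z=P[...,2]
# stud top
k=(np.abs(P[...,0]-592)<25)&(np.abs(P[...,1]-110)<25)
print(np.histogram(z[k],bins=range(50,120,5)))
```

```text
4.775 [611.82304307  41.84696379 165.37516156] [-1.89288484e+00 -2.50652754e+00  1.50199772e-03] [ 4.90541355e-02  4.74822119e-01  1.69717824e+00 -4.06158158e-04
  9.70682938e-01 -2.27893755e-01]
[313.68164566 156.11511195]
(array([  50,  342, 1220,   24,   84,  355,  169,  693,    3,    0,    0,
          0,    0]), array([ 50,  55,  60,  65,  70,  75,  80,  85,  90,  95, 100, 105, 110,
       115]))
```

View pics/w2.png

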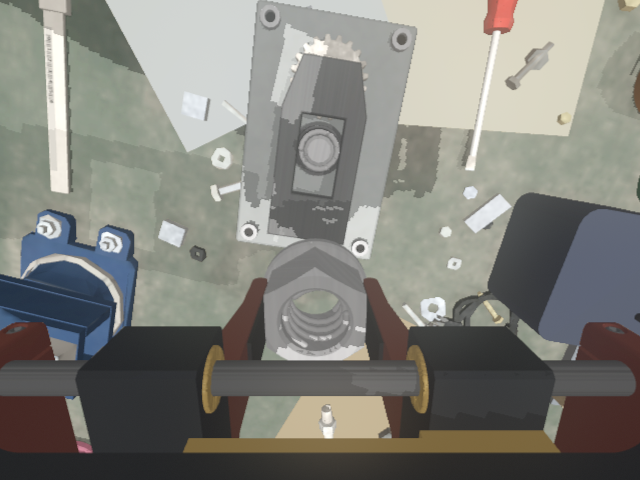

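The stud top is at (319,150). The nut is held level, with its hexagon around (316,310). I'll measure both from this picture.

Run:
```python
from hx import *
a=np.load("/tmp/w2.npz");c=dict(intrinsics=a["K"],R=a["R"],t=a["t"]);P=cloud(c,a["d"]);z=P[...,2]
k=(np.abs(P[...,0]-592)<25)&(np.abs(P[...,1]-110)<25)&(z>86)&(z<92)
s=P[k];(cx,r)=cv2.minEnclosingCircle(s[:,:2].astype(np.float32));print("stud",cx,r,s.mean(0),np.median(s[:,2]),k.sum())
g=cv2.cvtColor(a["p"],cv2.COLOR_RGB2GRAY)
ys,xs=np.nonzero(k);print("px",xs.mean(),ys.mean(),ray(c,xs.mean(),ys.mean(),88.7))
m=np.zeros(z.shape,bool);m[235:365,255:375]=1
print(np.histogram(z[m],bins=range(150,214,4)))
zt=np.median(z[m&(z>188)]);k=m&(np.abs(z-zt)<3);f=hexfit(P,k,0);print(zt,k.sum(),f)
R=Ro.from_rotvec(a["r"]).as_matrix();nut=np.r_[f[3],zt];print("nut in tool",R.T@(nut-a["e"]))
q=P[k];A=np.c_[q[:,:2],np.ones(len(q))];print("plane",np.linalg.lstsq(A,q[:,2],rcond=None)[0])
```

```text
stud (594.9007568359375, 113.6426010131836) 10.105279922485352 [594.80896605 113.78025446  87.96335599] 88.03728671945935 662
px 318.4214501510574 149.9259818731118 [594.78939593 113.82123748  88.7       ]
(array([ 102,  420, 1215,  400,  535,  523,  601,  659,  946, 1439, 3959,
        185,  199,  182,  167]), array([150, 154, 158, 162, 166, 170, 174, 178, 182, 186, 190, 194, 198,
       202, 206, 210]))
191.19879943355312 4749 (np.float64(147.88499989650938), np.float64(14.999999999999998), [np.float64(53.63386501155958), np.float64(47.483052347880744), np.float64(46.76808253706906)], array([612.24133977,  42.64056392]))
nut in tool [  0.64678373   0.59010153 -25.82437797]
plane [-9.51178052e-04  2.29701303e-03  1.91290766e+02]
```

Emit:
{"fn": "servo_tool", "kwargs": {
  "rows": [
    [0, 0, 0, 0.15, 0.006, 0, 40],
    [0, 0, 0, 0.3, 0.012, 0, 40],
    [0, 0, 0, 0.366, 0.0145, 0.05, 40],
    [0, 0, 0, 0.366, 0.0145, 0.15, 40],
    [0, 0, 0, 0.366, 0.0145, 0.24, 40],
    [0, 0, 0, 0.366, 0.0145, 0.28, 40],
    [0, 0, 0, 0.366, 0.0145, 0.28, 40],
    [0, 0, 0, 0.366, 0.0145, 0.28, 40]
  ]
}}

```text
t: 5.82
ee_pos: [595.6, 114.1, 110.1]
orientation: [1.89, 2.509, 0.001]
ft_force: [0.2, -0.1, -3.8]
width: 45.8
grasp_force: 30.0
```

Run:
```python
from hx import *
o=ctrl.get_obs();w=ctrl.camera_info("wrist");p,d=ctrl.get_image("wrist")
print(o["t"],o["ee_pos"],o["orientation"],o["qpos"],o["ft_force"],o["moment"])
P=cloud(w,d);z=P[...,2]
x=cv2.resize(p[200:400,215:415],(600,600),interpolation=cv2.INTER_CUBIC)
cv2.imwrite("pics/w3.png",x[...,::-1]);np.savez("/tmp/w3.npz",p=p,d=d,K=w["intrinsics"],R=w["R"],t=w["t"],e=o["ee_pos"],r=o["orientation"])
print(proj(w,np.array([594.8,113.8,88.7])))
```

```text
5.825 [595.64220385 114.10824418 110.14379092] [1.88979107e+00 2.50881044e+00 1.04850022e-03] [ 1.69668195e-01  5.40267235e-01  1.74262328e+00 -3.24784979e-05
  8.57761791e-01 -1.09936108e-01] [ 0.22903442 -0.06207629 -3.75779313] [ 0.01165118 -0.14216986 -0.00052717]
[311.68820932 282.51322564]
```

View pics/w3.png

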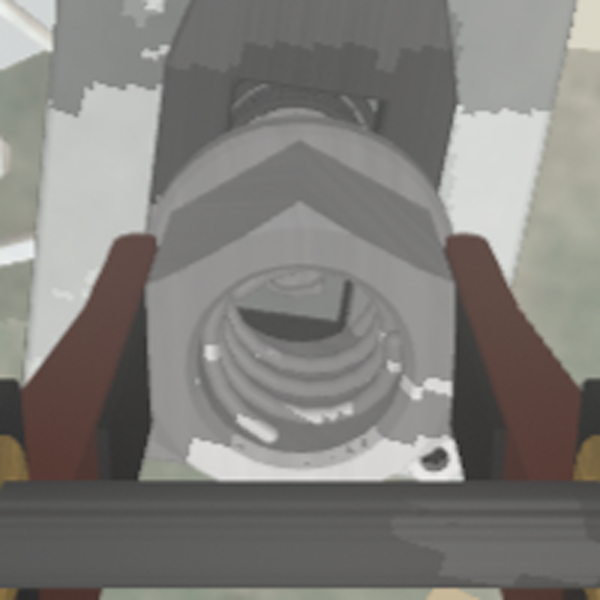

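Run:
```python
from hx import *
for f in("w2","w3"):
    a=np.load(f"/tmp/{f}.npz");c=dict(intrinsics=a["K"],R=a["R"],t=a["t"]);P=cloud(c,a["d"]);z=P[...,2]
    R=Ro.from_rotvec(a["r"]).as_matrix();T=(P-a["e"])@R
    m=np.zeros(z.shape,bool);m[235:365,255:375]=1
    k=m&(np.abs(T[...,2]+26)<2.5)
    q=T[k]
    # hole: per-angle inner edge ; hex front vertex
    # x extent of the top face in tool (corners of hexagon lie on x): 
    kk=k&(np.abs(T[...,1])<22); q=T[kk]
    print(f,"x ext",q[:,0].min(),q[:,0].max(),"y",T[k][:,1].min(),T[k][:,1].max())
    g=k.astype(np.uint8); cn,h=cv2.findContours(g,cv2.RETR_CCOMP,cv2.CHAIN_APPROX_NONE)
    for i,cc in enumerate(cn):
        if h[0,i,3]>=0 and len(cc)>40:
            s=cc[:,0];t=T[s[:,1],s[:,0]][:,:2].astype(np.float32);print("hole",cv2.minEnclosingCircle(t),cv2.fitEllipse(t))
print([ctrl.get_obs()["ee_pos"].round(2).tolist() for _ in range(3)])
for i in range(2): ctrl.get_image("top"); print(ctrl.get_obs()["ee_pos"].round(2))
```

```text
w2 x ext -19.509561290210794 27.253272583182408 y -25.9023126880918 27.35030381824665
hole ((0.9524782299995422, 0.6749550104141235), 17.031789779663086) ((0.8584370613098145, 0.7068799138069153), (31.972225189208984, 32.30462646484375), 107.54933166503906)
w3 x ext -19.91916376378505 27.440951256805246 y -25.67525955626095 27.482987939558935
hole ((1.0860934257507324, 0.8361780047416687), 16.901124954223633) ((0.8687157034873962, 0.6814791560173035), (32.03453063964844, 32.139686584472656), 61.141117095947266)
[[595.67, 114.19, 110.31], [595.67, 114.19, 110.31], [595.67, 114.19, 110.31]]
[595.64 114.26 110.36]
[595.55 114.3  110.34]
```

Emit:
{"fn": "servo_tool", "kwargs": {
  "rows": [
    [0, 0, 0, -0.005, -0.008, 0, 40],
    [0, 0, 0, -0.005, -0.008, 0.02, 40],
    [0, 0, 0, -0.005, -0.008, 0.04, 40],
    [0, 0, 0, -0.005, -0.008, 0.06, 40],
    [0, 0, 0, -0.005, -0.008, 0.08, 40],
    [0, 0, 0, -0.005, -0.008, 0.08, 40],
    [0, 0, 0, -0.005, -0.008, 0.08, 40]
  ]
}}

```text
t: 6.85
ee_pos: [593.9, 112.9, 93.7]
orientation: [1.89, 2.51, 0.0]
ft_force: [0.3, -0.8, -2.7]
width: 45.5
grasp_force: 30.0
```

Emit:
{"fn": "servo_tool", "kwargs": {
  "rows": [
    [0, 0, 0, 0, 0, 0.007, 40],
    [0, 0, 0, 0, 0, 0.014, 40],
    [0, 0, 0, 0, 0, 0.02, 40],
    [0, 0, 0, 0, 0, 0.02, 40]
  ]
}}

```text
t: 7.35
ee_pos: [593.7, 112.8, 89.5]
orientation: [-1.89, -2.51, 0.0]
ft_force: [-0.3, -0.5, -4.0]
width: 45.8
grasp_force: 30.0
```

No contact yet at TCP 89.5. Continuing down in 1 mm steps.

Emit:
{"fn": "servo_tool", "kwargs": {
  "rows": [
    [0, 0, 0, 0, 0, 0.005, 40],
    [0, 0, 0, 0, 0, 0.01, 40],
    [0, 0, 0, 0, 0, 0.01, 40]
  ]
}}

```text
t: 7.72
ee_pos: [593.8, 112.9, 87.6]
orientation: [-1.89, -2.51, 0.0]
ft_force: [0.2, -0.8, -4.5]
width: 45.8
grasp_force: 30.0
```

Emit:
{"fn": "servo_tool", "kwargs": {
  "rows": [
    [0, 0, 0, 0, 0, 0.005, 40],
    [0, 0, 0, 0, 0, 0.005, 40]
  ]
}}

```text
t: 7.98
ee_pos: [593.8, 112.9, 86.6]
orientation: [-1.89, -2.51, 0.0]
ft_force: [-0.7, -0.0, -3.6]
width: 45.9
grasp_force: 30.0
```

Emit:
{"fn": "servo_tool", "kwargs": {
  "rows": [
    [0, 0, 0, 0, 0, 0.005, 40],
    [0, 0, 0, 0, 0, 0.005, 40]
  ]
}}

```text
t: 8.22
ee_pos: [593.8, 112.9, 85.6]
orientation: [-1.89, -2.51, 0.0]
ft_force: [-0.6, -0.2, -4.7]
width: 45.7
grasp_force: 30.0
```

Emit:
{"fn": "servo_tool", "kwargs": {
  "rows": [
    [0, 0, 0, 0, 0, 0.005, 40],
    [0, 0, 0, 0, 0, 0.005, 40]
  ]
}}

```text
t: 8.48
ee_pos: [593.8, 112.8, 84.6]
orientation: [-1.89, -2.51, 0.0]
ft_force: [0.4, -0.0, -3.6]
width: 46.0
grasp_force: 30.0
```

Emit:
{"fn": "servo_tool", "kwargs": {
  "rows": [
    [0, 0, 0, 0, 0, 0.005, 40],
    [0, 0, 0, 0, 0, 0.005, 40]
  ]
}}

```text
t: 8.72
ee_pos: [593.9, 112.9, 83.7]
orientation: [1.89, 2.51, 0.0]
ft_force: [-1.0, -0.5, -2.9]
width: 45.8
grasp_force: 30.0
```

Emit:
{"fn": "servo_tool", "kwargs": {
  "rows": [
    [0, 0, 0, 0, 0, 0.003, 40],
    [0, 0, 0, 0, 0, 0.003, 40]
  ]
}}

```text
t: 8.98
ee_pos: [593.9, 112.9, 83.5]
orientation: [1.89, 2.51, 0.0]
ft_force: [-1.8, -1.2, 2.4]
width: 45.5
grasp_force: 30.0
```

Emit:
{"fn": "servo_tool", "kwargs": {
  "rows": [
    [0, 0, 0, 0, 0, 0.003, 40],
    [0, 0, 0, 0, 0, 0.003, 40]
  ]
}}

```text
t: 9.22
ee_pos: [594.0, 112.9, 83.4]
orientation: [1.89, 2.509, 0.001]
ft_force: [-3.8, -2.2, 7.7]
width: 45.2
grasp_force: 30.0
```

Contact at TCP z≈83.6, so the underside is about 19 mm below the top and needs about 1.65 rad of climb. I'll ease off to light pressure and start backing off.

Emit:
{"fn": "servo_tool", "kwargs": {
  "rows": [
    [0, 0, 0, -0.001, -0.001, -0.003, 40],
    [0, 0, -0.07, -0.001, -0.001, -0.005, 40],
    [0, 0, -0.14, -0.001, -0.001, -0.007, 40],
    [0, 0, -0.14, -0.001, -0.001, -0.007, 40]
  ]
}}

```text
t: 9.72
ee_pos: [594.4, 112.8, 84.3]
orientation: [1.617, 2.692, 0.002]
ft_force: [0.2, 0.7, 3.6]
width: 45.5
grasp_force: 30.0
```

Emit:
{"fn": "servo_tool", "kwargs": {
  "rows": [
    [0, 0, -0.07, 0, 0, -0.0025, 40],
    [0, 0, -0.14, 0, 0, -0.0045, 40],
    [0, 0, -0.2, 0, 0, -0.0062, 40],
    [0, 0, -0.2, 0, 0, -0.0062, 40]
  ]
}}

```text
t: 10.22
ee_pos: [594.2, 112.7, 85.4]
orientation: [1.199, 2.903, 0.001]
ft_force: [0.5, 0.5, 4.3]
width: 45.7
grasp_force: 30.0
```

Emit:
{"fn": "servo_tool", "kwargs": {
  "rows": [
    [0, 0, -0.07, 0, 0, -0.0025, 40],
    [0, 0, -0.14, 0, 0, -0.005, 40],
    [0, 0, -0.2, 0, 0, -0.0068, 40],
    [0, 0, -0.2, 0, 0, -0.0068, 40]
  ]
}}

```text
t: 10.72
ee_pos: [594.0, 112.6, 86.6]
orientation: [0.753, 3.049, 0.0]
ft_force: [0.3, 0.9, 1.6]
width: 45.9
grasp_force: 30.0
```

Emit:
{"fn": "servo_tool", "kwargs": {
  "rows": [
    [0, 0, -0.07, 0, 0, -0.002, 40],
    [0, 0, -0.14, 0, 0, -0.004, 40],
    [0, 0, -0.2, 0, 0, -0.0056, 40],
    [0, 0, -0.2, 0, 0, -0.0056, 40]
  ]
}}

```text
t: 11.22
ee_pos: [593.9, 112.6, 87.6]
orientation: [0.289, 3.128, -0.0]
ft_force: [1.1, 0.3, 1.7]
width: 45.7
grasp_force: 30.0
```

Emit:
{"fn": "servo_tool", "kwargs": {
  "rows": [
    [0, 0, -0.07, 0, 0, -0.002, 40],
    [0, 0, -0.14, 0, 0, -0.004, 40],
    [0, 0, -0.2, 0, 0, -0.0056, 40],
    [0, 0, -0.2, 0, 0, -0.0056, 40]
  ]
}}

```text
t: 11.72
ee_pos: [593.6, 112.5, 88.6]
orientation: [0.181, -3.136, 0.0]
ft_force: [0.8, -0.7, 1.2]
width: 45.9
grasp_force: 30.0
```

Emit:
{"fn": "servo_tool", "kwargs": {
  "rows": [
    [0, 0, -0.05, 0, 0, -0.0014, 40],
    [0, 0, -0.1, 0, 0, -0.0027, 40],
    [0, 0, -0.1, 0, 0, -0.0027, 40]
  ]
}}

```text
t: 12.1
ee_pos: [593.5, 112.5, 89.1]
orientation: [0.415, -3.114, 0.0]
ft_force: [0.6, 0.2, 1.3]
width: 45.9
grasp_force: 30.0
```

Emit:
{"fn": "servo_tool", "kwargs": {
  "rows": [
    [0, 0, -0.05, 0, 0, -0.0012, 40],
    [0, 0, -0.1, 0, 0, -0.0024, 40],
    [0, 0, -0.1, 0, 0, -0.0024, 40]
  ]
}}

```text
t: 12.48
ee_pos: [593.1, 112.4, 89.3]
orientation: [0.648, -3.073, 0.0]
ft_force: [-0.3, -0.7, -2.0]
width: 45.7
grasp_force: 30.0
```

Emit:
{"fn": "servo_tool", "kwargs": {
  "rows": [
    [0, 0, -0.03, 0, 0, 0.001, 40],
    [0, 0, -0.06, 0, 0, 0.002, 40],
    [0, 0, -0.06, 0, 0, 0.002, 40]
  ]
}}

```text
t: 12.85
ee_pos: [593.6, 112.7, 89.0]
orientation: [0.786, -3.042, -0.0]
ft_force: [0.3, 0.9, -3.6]
width: 45.8
grasp_force: 30.0
```

Emit:
{"fn": "servo_tool", "kwargs": {
  "rows": [
    [0, 0, 0, 0, 0, 0.003, 40],
    [0, 0, 0, 0, 0, 0.005, 40],
    [0, 0, 0, 0, 0, 0.005, 40]
  ]
}}

```text
t: 13.22
ee_pos: [593.8, 112.7, 88.5]
orientation: [-0.79, 3.04, 0.0]
ft_force: [0.2, 0.2, 0.1]
width: 46.2
grasp_force: 30.0
```

Emit:
{"fn": "servo_tool", "kwargs": {
  "rows": [
    [0, 0, -0.03, 0, 0, 0, 40],
    [0, 0, -0.06, 0, 0, 0, 40],
    [0, 0, -0.06, 0, 0, 0, 40]
  ]
}}

```text
t: 13.6
ee_pos: [593.5, 112.6, 88.1]
orientation: [0.926, -3.002, -0.0]
ft_force: [0.5, 1.5, -3.0]
width: 46.2
grasp_force: 30.0
```

Emit:
{"fn": "servo_tool", "kwargs": {
  "rows": [
    [0, 0, 0, 0, 0, 0.003, 40],
    [0, 0, 0, 0, 0, 0.005, 40],
    [0, 0, 0, 0, 0, 0.005, 40]
  ]
}}

```text
t: 13.98
ee_pos: [593.7, 112.7, 87.3]
orientation: [-0.927, 3.002, 0.0]
ft_force: [0.6, -0.1, -3.9]
width: 46.1
grasp_force: 30.0
```

Emit:
{"fn": "servo_tool", "kwargs": {
  "rows": [
    [0, 0, 0, 0, 0, 0.004, 40],
    [0, 0, 0, 0, 0, 0.008, 40],
    [0, 0, 0, 0, 0, 0.01, 40],
    [0, 0, 0, 0, 0, 0.01, 40]
  ]
}}

```text
t: 14.48
ee_pos: [593.3, 112.5, 85.0]
orientation: [0.927, -3.001, -0.0]
ft_force: [0.7, 0.3, -5.2]
width: 45.5
grasp_force: 30.0
```

Emit:
{"fn": "servo_tool", "kwargs": {
  "rows": [
    [0, 0, 0, 0, 0, 0.004, 40],
    [0, 0, 0, 0, 0, 0.007, 40],
    [0, 0, 0, 0, 0, 0.007, 40]
  ]
}}

```text
t: 14.85
ee_pos: [593.6, 112.6, 83.9]
orientation: [0.927, -3.001, 0.0]
ft_force: [0.0, 0.6, -4.3]
width: 45.9
grasp_force: 30.0
```

Emit:
{"fn": "servo_tool", "kwargs": {
  "rows": [
    [0, 0, 0, 0, 0, 0.004, 40],
    [0, 0, 0, 0, 0, 0.006, 40],
    [0, 0, 0, 0, 0, 0.006, 40]
  ]
}}

```text
t: 15.22
ee_pos: [593.7, 112.6, 82.9]
orientation: [-0.927, 3.002, -0.0]
ft_force: [-0.2, -0.4, -2.2]
width: 45.8
grasp_force: 30.0
```

Emit:
{"fn": "servo_tool", "kwargs": {
  "rows": [
    [0, 0, 0, 0, 0, 0.003, 40],
    [0, 0, 0, 0, 0, 0.004, 40],
    [0, 0, 0, 0, 0, 0.004, 40]
  ]
}}

```text
t: 15.6
ee_pos: [593.9, 112.6, 82.7]
orientation: [-0.927, 3.001, -0.0]
ft_force: [-2.2, -1.1, 4.7]
width: 46.0
grasp_force: 30.0
```

Emit:
{"fn": "servo_tool", "kwargs": {
  "rows": [
    [0, 0, 0.03, 0, 0, -0.003, 40],
    [0, 0, 0.1, 0, 0, -0.001, 40],
    [0, 0, 0.17, 0, 0, 0.001, 40],
    [0, 0, 0.24, 0, 0, 0.0035, 40],
    [0, 0, 0.24, 0, 0, 0.0035, 40]
  ]
}}

```text
t: 16.23
ee_pos: [594.1, 112.7, 81.4]
orientation: [-0.376, 3.118, 0.0]
ft_force: [0.5, 0.2, -0.5]
width: 46.2
grasp_force: 30.0
```

Emit:
{"fn": "servo_tool", "kwargs": {
  "rows": [
    [0, 0, 0.08, 0, 0, 0.002, 40],
    [0, 0, 0.16, 0, 0, 0.004, 40],
    [0, 0, 0.24, 0, 0, 0.0065, 40],
    [0, 0, 0.32, 0, 0, 0.009, 40],
    [0, 0, 0.4, 0, 0, 0.0115, 40],
    [0, 0, 0.4, 0, 0, 0.0115, 40]
  ]
}}

```text
t: 16.98
ee_pos: [594.0, 112.7, 79.1]
orientation: [0.559, 3.091, 0.001]
ft_force: [-0.5, 0.2, -0.6]
width: 46.0
grasp_force: 30.0
```

Emit:
{"fn": "servo_tool", "kwargs": {
  "rows": [
    [0, 0, 0.08, 0, 0, 0.002, 40],
    [0, 0, 0.16, 0, 0, 0.004, 40],
    [0, 0, 0.24, 0, 0, 0.0065, 40],
    [0, 0, 0.32, 0, 0, 0.009, 40],
    [0, 0, 0.4, 0, 0, 0.0115, 40],
    [0, 0, 0.4, 0, 0, 0.0115, 40]
  ]
}}

```text
t: 17.73
ee_pos: [594.0, 112.7, 76.8]
orientation: [1.446, 2.789, 0.001]
ft_force: [-0.4, 1.1, 0.5]
width: 45.8
grasp_force: 30.0
```

Emit:
{"fn": "servo_tool", "kwargs": {
  "rows": [
    [0, 0, 0.08, 0, 0, 0.002, 40],
    [0, 0, 0.16, 0, 0, 0.004, 40],
    [0, 0, 0.24, 0, 0, 0.0065, 40],
    [0, 0, 0.32, 0, 0, 0.009, 40],
    [0, 0, 0.32, 0, 0, 0.009, 40]
  ]
}}

```text
t: 18.35
ee_pos: [594.0, 112.7, 75.0]
orientation: [2.067, 2.366, 0.001]
ft_force: [0.8, -0.3, 0.7]
width: 45.9
grasp_force: 30.0
```

```bash
cat > s.py <<'E'
from h import *
o=ctrl.get_obs();x=o["orientation"];print(o["t"],o["ee_pos"].round(2),"toolx",np.degrees(2*np.arctan2(x[1],x[0])),o["qpos"][5],o["ft_force"].round(1),o["moment"].round(3))
E
python3 s.py
```

```text
18.35 [593.95 112.68  75.  ] toolx 97.7219788112015 0.032913575063365626 [ 0.8 -0.3  0.7] [ 0.056 -0.092 -0.015]
```

Emit:
{"fn": "servo_tool", "kwargs": {
  "rows": [
    [0, 0, 0.08, 0, 0, 0.002, 40],
    [0, 0, 0.16, 0, 0, 0.004, 40],
    [0, 0, 0.2, 0, 0, 0.0055, 40],
    [0, 0, 0.2, 0, 0, 0.0055, 40]
  ]
}}

```text
t: 18.85
ee_pos: [594.0, 112.7, 74.0]
orientation: [2.397, 2.03, 0.001]
ft_force: [-0.5, -0.2, 3.3]
width: 45.5
grasp_force: 30.0
```

```bash
python3 s.py
```

```text
18.85 [594.05 112.66  74.03] toolx 80.530804571936 0.3330046829884776 [-0.5 -0.2  3.3] [-0.042  0.001 -0.036]
```

Emit:
{"fn": "servo_tool", "kwargs": {
  "rows": [
    [0, 0, 0.07, 0, 0, 0.0015, 40],
    [0, 0, 0.14, 0, 0, 0.0032, 40],
    [0, 0, 0.14, 0, 0, 0.0032, 40]
  ]
}}

```text
t: 19.23
ee_pos: [594.0, 112.7, 73.4]
orientation: [2.597, 1.767, 0.001]
ft_force: [0.5, 0.6, 2.3]
width: 45.7
grasp_force: 30.0
```

```bash
python3 s.py
```

```text
19.225 [594.01 112.66  73.37] toolx 68.4694561572048 0.5435047898920523 [0.5 0.6 2.3] [-0.027 -0.011 -0.045]
```

Emit:
{"fn": "servo_tool", "kwargs": {
  "rows": [
    [0, 0, 0.07, 0, 0, 0.0018, 40],
    [0, 0, 0.14, 0, 0, 0.0036, 40],
    [0, 0, 0.14, 0, 0, 0.0036, 40]
  ]
}}

```text
t: 19.6
ee_pos: [594.0, 112.6, 72.6]
orientation: [2.768, 1.486, 0.001]
ft_force: [1.0, 0.3, 2.9]
width: 46.1
grasp_force: 30.0
```

```bash
python3 s.py
```

```text
19.6 [594.01 112.64  72.64] toolx 56.45083783148647 0.7532293985896766 [1.  0.3 2.9] [-0.087 -0.051 -0.093]
```

Emit:
{"fn": "servo_tool", "kwargs": {
  "rows": [
    [0, 0, 0.05, 0, 0, 0.0012, 40],
    [0, 0, 0.1, 0, 0, 0.0026, 40],
    [0, 0, 0.1, 0, 0, 0.0026, 40]
  ]
}}

```text
t: 19.98
ee_pos: [594.0, 112.6, 72.1]
orientation: [2.872, 1.274, 0.001]
ft_force: [-0.2, -0.6, 4.1]
width: 45.8
grasp_force: 30.0
```

```bash
python3 s.py
```

```text
19.975 [594.01 112.63  72.11] toolx 47.84558673157328 0.9033956071845988 [-0.2 -0.6  4.1] [-0.072 -0.016 -0.166]
```

Emit:
{"fn": "servo_tool", "kwargs": {
  "rows": [
    [0, 0, 0.035, 0, 0, 0.0009, 40],
    [0, 0, 0.07, 0, 0, 0.0018, 40],
    [0, 0, 0.07, 0, 0, 0.0018, 40]
  ]
}}

```text
t: 20.35
ee_pos: [594.0, 112.7, 71.9]
orientation: [2.935, 1.121, 0.001]
ft_force: [-0.0, -1.4, 5.1]
width: 45.7
grasp_force: 29.9
```

```bash
python3 s.py
```

```text
20.35 [594.04 112.66  71.93] toolx 41.82102104296913 1.0086131745028737 [-0.  -1.4  5.1] [-0.088 -0.004 -0.103]
```

Emit:
{"fn": "servo_tool", "kwargs": {
  "rows": [
    [0, 0, 0, 0, 0, -0.004, 40],
    [0, 0, 0, 0, 0, -0.005, 40],
    [0, 0, 0.03, 0, 0, -0.005, 40],
    [0, 0, 0.06, 0, 0, -0.005, 40],
    [0, 0, 0.06, 0, 0, -0.005, 40]
  ]
}}

```text
t: 20.98
ee_pos: [593.8, 112.7, 72.3]
orientation: [-2.983, -0.984, -0.0]
ft_force: [1.6, 1.2, 1.8]
width: 45.7
grasp_force: 30.0
```

```bash
python3 s.py
```

```text
20.975 [593.78 112.7   72.35] toolx -323.49277266633453 1.1013231242809773 [1.6 1.2 1.8] [-0.002 -0.276 -0.06 ]
```

Emit:
{"fn": "servo_tool", "kwargs": {
  "rows": [
    [0, 0, 0.03, 0, 0, 0, 40],
    [0, 0, 0.06, 0, 0, 0, 40],
    [0, 0, 0.06, 0, 0, 0, 40]
  ]
}}

```text
t: 21.35
ee_pos: [593.7, 112.7, 72.1]
orientation: [-3.024, -0.849, -0.0]
ft_force: [1.7, 1.1, -2.2]
width: 45.8
grasp_force: 30.0
```

```bash
python3 s.py
```

```text
21.35 [593.73 112.74  72.12] toolx -328.63336476436365 1.1910542482494424 [ 1.7  1.1 -2.2] [ 0.166 -0.454 -0.068]
```

Emit:
{"fn": "servo_tool", "kwargs": {
  "rows": [
    [0, 0, 0.03, 0, 0, 0.001, 40],
    [0, 0, 0.06, 0, 0, 0.002, 40],
    [0, 0, 0.06, 0, 0, 0.002, 40]
  ]
}}

```text
t: 21.72
ee_pos: [593.8, 112.7, 71.9]
orientation: [-3.06, -0.712, -0.0]
ft_force: [2.7, -0.3, -2.6]
width: 45.6
grasp_force: 29.9
```

```bash
python3 s.py
```

```text
21.725 [593.78 112.74  71.93] toolx -333.78525626116067 1.2809351936673627 [ 2.7 -0.3 -2.6] [ 0.183 -0.468 -0.057]
```

Emit:
{"fn": "servo_tool", "kwargs": {
  "rows": [
    [0, 0, 0.03, 0, 0, 0.001, 40],
    [0, 0, 0.06, 0, 0, 0.0015, 40],
    [0, 0, 0.06, 0, 0, 0.0015, 40]
  ]
}}

```text
t: 22.1
ee_pos: [594.0, 112.8, 71.9]
orientation: [-3.088, -0.575, -0.001]
ft_force: [2.7, 0.1, -0.5]
width: 45.8
grasp_force: 30.0
```

```bash
python3 s.py
```

```text
22.1 [593.97 112.76  71.85] toolx -338.90866356385936 1.3705258292716718 [ 2.7  0.1 -0.5] [ 0.375 -0.405  0.208]
```

The torque jumped to about 0.2 N m while z stopped at 71.85, which puts the underside about 30.7 mm below the stud top. The strap is down, so I'll release, back off and check.

Emit:
{"fn": "servo_tool", "kwargs": {
  "rows": [
    [0, 0, 0, 0, 0, 0, 70],
    [0, 0, 0, 0, 0, 0, 80],
    [0, 0, 0, 0, 0, 0, 80],
    [0, 0, 0, 0, 0, -0.1, 80],
    [0, 0, 0, 0, 0, -0.3, 80],
    [0, 0, 0, -0.3, 0, -0.5, 80],
    [0, 0, 0, -0.3, 0, -0.5, 80],
    [0, 0, 0, -0.3, 0, -0.5, 80]
  ]
}}

```text
t: 23.1
ee_pos: [538.3, 91.2, 173.1]
orientation: [3.089, 0.571, 0.004]
ft_force: [-0.3, 0.6, 0.3]
width: 80.0
grasp_force: 0.0
```

Run:
```python
from hx import *
o=ctrl.get_obs();w=ctrl.camera_info("wrist");p,d=ctrl.get_image("wrist");print(o["t"],o["ee_pos"],o["ft_force"])
cv2.imwrite("pics/w4.png",p[...,::-1]);P=cloud(w,d);z=P[...,2]
k=(np.hypot(P[...,0]-594.8,P[...,1]-113.8)<32)&(z>90)&(z<110)
zt=np.median(z[k]);f=hexfit(P,k&(abs(z-zt)<3),0);print("nut top",zt,f)
s=(np.hypot(P[...,0]-594.8,P[...,1]-113.8)<60)&(np.hypot(P[...,0]-594.8,P[...,1]-113.8)>36)&(z>50)&(z<66);print("strap top",np.median(z[s]),s.sum())
a=np.load("/tmp/w2.npz");c=dict(intrinsics=a["K"],R=a["R"],t=a["t"]);P=cloud(c,a["d"]);z=P[...,2]
r=np.hypot(P[...,0]-594.8,P[...,1]-113.8);s=(r<60)&(r>36)&(z>50)&(z<66);print("strap top before",np.median(z[s]),s.sum())
```

```text
23.1 [538.25882824  91.19493844 173.09646906] [-0.25523591  0.60580009  0.28007454]
nut top 97.12491522490907 (np.float64(138.08048674035211), np.float64(52.0), [np.float64(46.02954463723938), np.float64(46.00577922820156), np.float64(46.04516287491117)], array([594.72750351, 113.73466086]))
strap top 57.52036767090594 5032
strap top before 60.608139195010395 5720
```

View pics/w4.png

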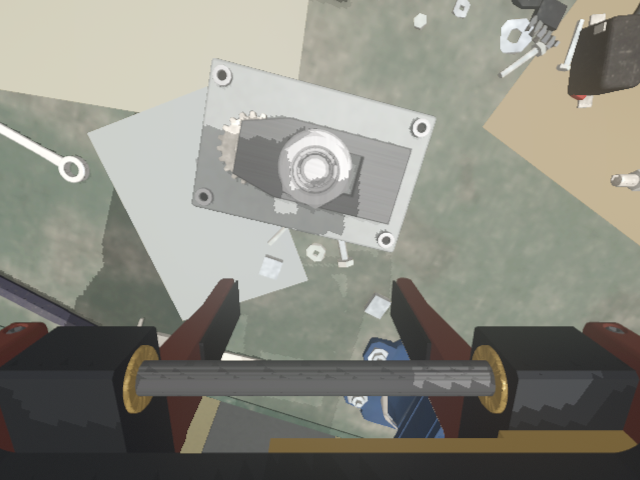

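The nut sits level and centred on the stud at (315,168), with the gripper clear. The strap top has come down 3.1 mm (60.6 to 57.5), so I'm handing in.

```bash
python3 -c "from workcell import ctrl; print(ctrl.close_job())"
```

```text
the job is handed in; nothing more can be done
None
```

The job is handed in, with no verdict shown: the nut was backed off, dropped into the thread and wound on until the strap was down about 3 mm on the gear, then let go level and centred at about 23 s; the arm never went near the bystanders.

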